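# Snap the lid of a sushi tray shut along its front edge

## Robot

A 6-joint arm with a two-finger parallel gripper is mounted at the origin on the work surface. World frame = base frame: x ahead of the robot, y to its left, z up, the work surface at z = 0. Lengths are in m, angles in rad, forces in N, time in s.
With the tool pointing down it reaches from about 0.35 to 0.775 m from the base axis. Payload 7.3 kg.
Tool frame: the origin (TCP) lies midway between the tips of the shut fingers; the grasp point (between the pads) lies robot.grasp_offset behind it (robot.grasp_offset is the distance from the TCP to the grasp point, in m); z points along the fingers, x is the direction in which the jaws open and shut, and the axes are right-handed (so a half turn about z gives the same grasp; the last joint's range is limited). The gripper opens to 92 mm and grips with 3 to 60 N. Pads are 19 mm wide; open, the fingers measure 130 mm over their backs; the gripper's body (75 mm by 190 mm) begins 47 mm behind the grasp point.
Start: joints at [-1.424, 0.342, 1.524, -0, 1.275, -0.146], TCP at [0.152, -0.503, 0.227] pointing down, gripper open.
Joint ranges: [-2.53, 2.53], [-0.77, 2.02], [0.04, 2.7], [-1, 4.14], [0.28, 2.66], [-3.11, 3.11]. Speed limits (rad/s): [2.57, 2.57, 3.14, 3.14, 3.14, 3.14].

## Interface

Orientations are given as [roll, pitch, yaw] about the fixed x, y, z axes, in that order (R = Rz(yaw) Ry(pitch) Rx(roll)).
In Python, from cell import robot gives the robot as it stands. The module is installed in compiled form; this text tells all that it offers.
- The arm moves only by the tool move_arm, never from a script. Its argument "increments" is a list of rows, each a list of 7 numbers: the finger opening in mm, from 0 to 91.8, then the shift along the tool's x, y, z in mm, then the turn, a rotation vector about the tool's x, y, z in rad. A call has 1 to 12 rows; each row shifts and turns the pose as measured when the row begins, along the tool's axes as they then stand; what a row does not reach is not made up. A row lasts 1/8 s, in which the tool goes at most 62.5 mm and 10.7 degrees, less where a joint would pass 70% of its speed; a pose out of reach is approached as far as the arm can. A call is refused whole if a number of a shift passes 62.5 or a number of a turn 0.188, either way. A call with a gripper value outside its range is refused whole. The fingers move at their own pace and stop on an object; "newtons" is the grip in N (left out, the last holds). Time passes only in rows, so rows that do not move let the fingers close. It gives the time, the measured TCP pose, the force and the opening at its end, in the units of the state.
- robot.observe(): the state, without advancing time (a new reading comes with each control period).
- robot.read_camera(name): name is "side" or "top" or "wrist"; returns a dict with "img" (420x560x3 uint8, red, green, blue), "fx", "fy", "cx", "cy" (pixels), "T" (4x4, takes a point from camera to world coordinates). Camera axes: x right, y down, z forward; pixel columns grow to the right and rows downward; lengths in m; the calibration is good to about 2 mm. A picture is of the moment at which its call begins. There is no depth.
- robot.hand_in(): hands the job in, once; it reports no verdict.
Trained networks look in the newest picture that a camera, given by its name, has taken for a name from the list of things; names that differ only in an ending like _2 or _b are one class to them, and where a whole thing is asked for, a point or a joint stands for the part that bears it (a point fixed in the world has none). Each returns a list of dicts, best first, with "conf" (0 to 1); they miss things now and then, are a little off and sometimes report something else, mostly with a low value. They report only what shows in the picture. A call takes as long as a camera call.
- robot.look_for(thing, camera): "rect" ([left, top, width, height] in pixels, round what is visible of it).
The state is a dict: "time": time; "qpos": joint angles; "qvel": joint speeds; "joint_efforts": joint torques, N m; "tool_pos": TCP position; "tool_rot": TCP orientation; "contact_force": force on the tool from outside, world axes, zero at the start; "torque": the same for the moment, N m; "opening": finger opening in m.
Only numpy, scipy, OpenCV 4.12 (cv2) and the standard library are available. Lean on these libraries where they do the work, as an engineer would, in place of code of your own. Each camera call takes 0.05 s, during which the arm holds its last target.

## Task

The lid of the filled sushi tray is ajar: with your fingertips fold it down flat, then lock it by going along its front edge from one end to the other, pressing each of the five snaps in turn all the way in, so that the edge does not bulge. Press gently, do not pick up, tip or shove the tray, and leave everything standing or lying around it where it is.

Things in the scene. Friction and masses are not known exactly. Their poses are not given: they have to be found in the camera images.
- tray: the filled take-away sushi tray: a loose black plastic tray with a hinged lid, 170 mm (its x) by 250 mm (its y), about 0.6 kg in all, thin plastic that would be crushed above 60 N, standing on white boards whose top is 15 mm above the work surface. Origin: centre of its underside. Its x axis points from the front edge (towards the robot, where the snaps are, at x = -85 mm) to the lid's hinge at the back (x = +85 mm, 44 mm above the origin); z up.
- lid (a joint): angle of the tray's lid, rad: 0 = flat shut, positive = its front edge raised. It starts ajar, between 0.25 and 0.5. The hinge is slightly stiff, so the lid stays where it is left; about 1 to 2 N on its front part folds it down. The lid is a milky plastic frame 170 x 250 mm, 4 mm thick, round a clear window sunk 3 mm below the frame's top; shut, the frame's top is 46 mm above the tray's underside.
- lid_window (a point): point on the top face of the lid's clear window, on the tray's mid line and 120 mm in front of the hinge; moves with the lid. Lid shut, it lies at x = -35 mm, y = 0, 41 mm above the tray's underside.
- snap1 (a joint): how far snap 1 is pressed into the lid, m: 0 = fully out, 0.005 = fully in (solid stop). Takes about 3 N, and stays where it is left; locked from 0.004 on.
- snap1_top (a point): centre of the top of snap 1 of the five, the leftmost seen from the robot: a milky plastic dome 19 mm across that stands 7 mm proud of the lid's front rim when out and 2 mm when in, with a dark ring round its foot. Lid shut, it lies at x = -73 mm, y = +92 mm in the tray's frame, 53 mm above the underside when out, 48 mm when in.
- snap2 (a joint): how far snap 2 is pressed into the lid, m: 0 = fully out, 0.005 = fully in (solid stop). Takes about 3 N, and stays where it is left; locked from 0.004 on.
- snap2_top (a point): centre of the top of snap 2 of the five, counting from the left: a milky plastic dome 19 mm across that stands 7 mm proud of the lid's front rim when out and 2 mm when in, with a dark ring round its foot. Lid shut, it lies at x = -73 mm, y = +46 mm in the tray's frame, 53 mm above the underside when out, 48 mm when in.
- snap3 (a joint): how far snap 3 is pressed into the lid, m: 0 = fully out, 0.005 = fully in (solid stop). Takes about 3 N, and stays where it is left; locked from 0.004 on.
- snap3_top (a point): centre of the top of snap 3 of the five, counting from the left: a milky plastic dome 19 mm across that stands 7 mm proud of the lid's front rim when out and 2 mm when in, with a dark ring round its foot. Lid shut, it lies at x = -73 mm, y = +0 mm in the tray's frame, 53 mm above the underside when out, 48 mm when in.
- snap4 (a joint): how far snap 4 is pressed into the lid, m: 0 = fully out, 0.005 = fully in (solid stop). Takes about 3 N, and stays where it is left; locked from 0.004 on.
- snap4_top (a point): centre of the top of snap 4 of the five, counting from the left: a milky plastic dome 19 mm across that stands 7 mm proud of the lid's front rim when out and 2 mm when in, with a dark ring round its foot. Lid shut, it lies at x = -73 mm, y = -46 mm in the tray's frame, 53 mm above the underside when out, 48 mm when in.
- snap5 (a joint): how far snap 5 is pressed into the lid, m: 0 = fully out, 0.005 = fully in (solid stop). Takes about 3 N, and stays where it is left; locked from 0.004 on.
- snap5_top (a point): centre of the top of snap 5 of the five, the rightmost seen from the robot: a milky plastic dome 19 mm across that stands 7 mm proud of the lid's front rim when out and 2 mm when in, with a dark ring round its foot. Lid shut, it lies at x = -73 mm, y = -92 mm in the tray's frame, 53 mm above the underside when out, 48 mm when in.
- sauce: small brown sauce bottle, 38 mm across, 85 mm high, standing loose close in front of the tray; origin at the centre of its underside. Leave it alone.
- dish: small white dish of wasabi, 80 mm across, 22 mm high, standing loose close in front of the tray; origin at the centre of its underside. Leave it alone.
- knife: long kitchen knife, about 390 mm, lying flat on the left of the boards, 23 mm high; origin on its underside where blade (+x) and handle meet. Leave it alone.
- nori: shallow black tray with nori sheets, about 235 x 180 mm, 22 mm high, on the right of the boards; origin at the centre of its underside. Leave it alone.
- chopsticks: joined pair of wooden chopsticks, 210 x 13 mm, 5 mm high, lying on the left between tray and knife; origin on the underside at mid length. Leave them alone.
- roll: uncut dark sushi roll, 185 mm long, 29 mm wide, 28 mm high, lying behind the tray; origin at the centre of its underside. Leave it alone.

How it is judged:
By the outcome, as a careful person would: the job done as asked, in the order asked, and still so for the second after the job is handed in, with the robot touching nothing.
It also fails if it takes over 48 s, if anything falls off the work surface, if the arm or the gripper's body presses on something with over 40 N, if the wrist force passes 120 N, or if a joint passes its speed limit or range.

## Working session

There is one attempt and no reset: what is moved stays moved. The work goes in short steps, Python scripts to look and compute and a tool call to move; the robot and the scene stay as the last step left them, time stands still between calls to the robot, and variables do not carry over. Pictures are saved under pics/ and viewed, and the job is handed in when it is done.

Besides the shell and the picture viewer there is one more tool, called as name(argument=value, ...), one argument or row to a line, values as JSON. move_arm: Moves the arm, as the interface text tells. Its arguments: {"type":"object","properties":{"increments":{"type":"array"},"newtons":{"type":"number"}},"required":["increments"]}

```bash
mkdir -p pics; ls
cat > h.py <<'E'
from cell import robot
import numpy as np, cv2
def snap(n,f):
    c=robot.read_camera(n); cv2.imwrite('pics/'+f,c['img'][:,:,::-1]); return c
def proj(c,p):
    q=np.linalg.inv(c['T'])@np.r_[p,1]; return [c['fx']*q[0]/q[2]+c['cx'],c['fy']*q[1]/q[2]+c['cy']]
def ray(c,u,v):
    d=c['T'][:3,:3]@np.array([(u-c['cx'])/c['fx'],(v-c['cy'])/c['fy'],1]); return c['T'][:3,3],d
def atz(c,u,v,z):
    o,d=ray(c,u,v); return o+d*(z-o[2])/d[2]
E
python3 - <<'E'
from h import *
for n in ('top','side','wrist'):
    c=snap(n,n+'0.png'); print(n,np.round(c['T'],3).tolist(),c['fx'],c['cx'],c['cy'])
    for t in ('tray','snap1_top','sauce','dish','lid'):
        print(t,[(np.round(d['rect']).tolist(),round(d['conf'],2)) for d in robot.look_for(t,n)][:6])
s=robot.observe();print(s)
E
```

```text
pics
top [[0.001, -0.996, 0.085, 0.501], [-1.0, -0.002, -0.006, 0.011], [0.006, -0.085, -0.996, 1.103], [0.0, 0.0, 0.0, 1.0]] 464.4857305725497 278.5320575366909 201.4067889595483
tray [([256.0, 157.0, 125.0, 98.0], 0.8)]
snap1_top [([268.0, 214.0, 10.0, 11.0], 0.56)]
sauce [([266.0, 248.0, 22.0, 15.0], 0.52)]
dish [([322.0, 261.0, 36.0, 35.0], 0.61), ([310.0, 223.0, 8.0, 8.0], 0.48)]
lid [([256.0, 156.0, 126.0, 92.0], 0.87), ([231.0, 102.0, 81.0, 14.0], 0.25)]
side [[-0.892, -0.301, 0.337, 0.277], [-0.452, 0.605, -0.656, 0.664], [-0.006, -0.737, -0.675, 0.733], [0.0, 0.0, 0.0, 1.0]] 446.80189617144384 281.18874317040326 211.25523795025236
tray [([249.0, 155.0, 121.0, 88.0], 0.75)]
snap1_top []
sauce [([332.0, 217.0, 18.0, 34.0], 0.68)]
dish [([366.0, 196.0, 37.0, 25.0], 0.88)]
lid [([249.0, 151.0, 120.0, 60.0], 0.85)]
wrist [[0.288, -0.927, -0.239, 0.216], [-0.958, -0.279, -0.073, -0.483], [0.001, 0.25, -0.968, 0.385], [0.0, 0.0, 0.0, 1.0]] 321.68068260963895 276.02145866792387 210.88703123120615
tray []
snap1_top []
sauce []
dish []
lid []
{'time': 0.9, 'qpos': array([-1.42400475e+00,  3.41964591e-01,  1.52409239e+00,  2.52742486e-06,
        1.27540139e+00, -1.45972887e-01]), 'qvel': array([-0.00141431,  0.00020685,  0.00129085,  0.00014124,  0.00118462,
       -0.0002258 ]), 'joint_efforts': array([-6.87845168e-04, -4.31125546e+01, -2.44481546e+01,  7.17456406e-02,
        4.81540686e-02, -3.86581306e-06]), 'tool_pos': array([ 0.15155403, -0.50267239,  0.22676156]), 'tool_rot': array([ 3.14157551e+00, -1.33211267e-04, -1.27803260e+00]), 'contact_force': array([ 0.14556473,  0.59274809, -0.20473662]), 'torque': array([ 0.00347407, -0.03808008,  0.02934465]), 'opening': 0.0917171978690587}
```

View pics/top0.png

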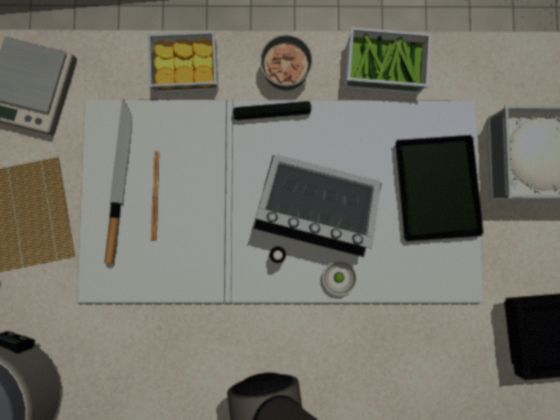

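View pics/side0.png

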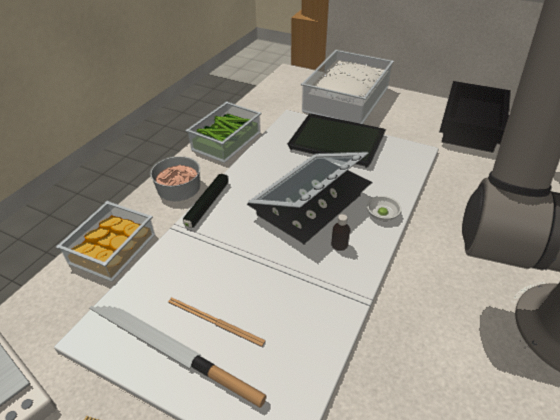

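Run:
```python
import cv2
a=cv2.imread('pics/top0.png')[140:310,230:400]; cv2.imwrite('pics/top0z.png',cv2.resize(a,None,fx=3.5,fy=3.5,interpolation=cv2.INTER_CUBIC))
a=cv2.imread('pics/side0.png')[120:280,220:420]; cv2.imwrite('pics/side0z.png',cv2.resize(a,None,fx=3.5,fy=3.5,interpolation=cv2.INTER_CUBIC))
```

```text
(no output)
```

View pics/top0z.png

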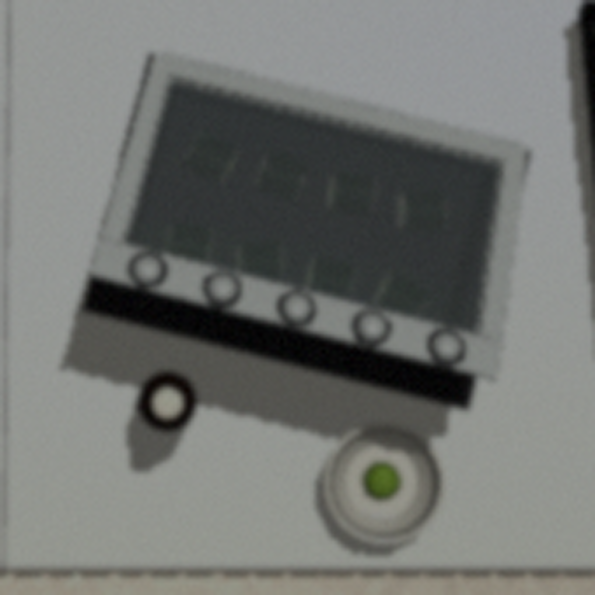

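View pics/side0z.png

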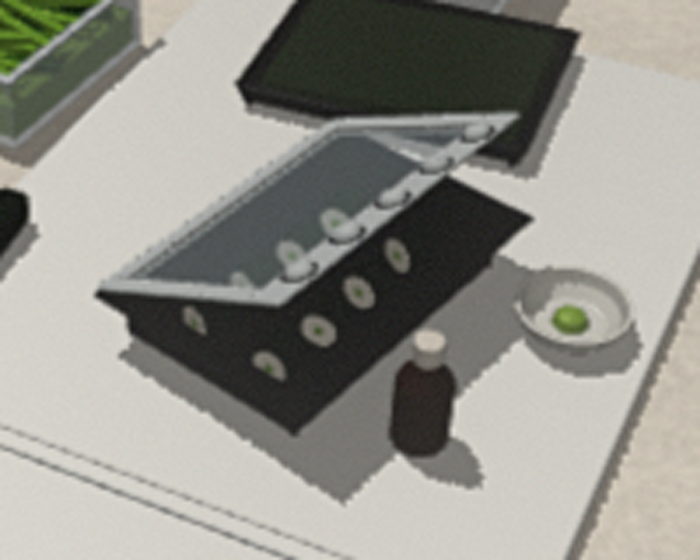

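```bash
cat > fit.py <<'E'
from h import *
from scipy.optimize import least_squares
def lidpt(p,x,y,z): # tray frame shut coords -> world
    tx,ty,yaw,a=p[:4]
    r=np.array([x-0.085,z-0.044]); c,s=np.cos(a),np.sin(a)
    # front (negative r0) raised for a>0
    X=0.085+c*r[0]+s*r[1]; Z=0.044-s*r[0]+c*r[1]
    cy,sy=np.cos(yaw),np.sin(yaw)
    return np.array([tx+cy*X-sy*y,ty+sy*X+cy*y,0.015+Z])
E
python3 - <<'E'
from fit import *
ct=robot.read_camera('top');cs=robot.read_camera('side')
M=[(.085,.125,.046),(.085,-.125,.046),(-.085,.125,.046),(-.085,-.125,.046)]+[(-.073,y,.0465) for y in (.092,.046,0,-.046,-.092)]
T=[(155,53),(530,150),(90,275),(497,378),(148,270),(222,289),(297,308),(372,327),(447,346)]
S=[(98,292),(335,122),(280,304),(520,113),(298,272),(345,234),(392,199),(437,165),(478,133)]
T=[(a/3.5+230,b/3.5+140) for a,b in T]; S=[(a/3.5+220,b/3.5+120) for a,b in S]
def res(p,full=False):
    r=[]
    for m,t,s in zip(M,T,S):
        w=lidpt(p,*m)
        r+=list(np.array(proj(ct,w))-t)+list(np.array(proj(cs,w))-s)
    return np.array(r)
o=least_squares(res,[.48,-.08,-.2,.35],loss='soft_l1'); print(o.x,o.cost); print(np.round(res(o.x).reshape(-1,4),1))
for i in range(5): print(lidpt(o.x,-.073,.092-.046*i,.053), lidpt([*o.x[:3],0],-.073,.092-.046*i,.053))
print(lidpt(o.x,-.035,0,.041),robot.observe()['time'])
# sauce top, dish
print('sauce cap top z=.1',atz(ct,167/3.5+230,400/3.5+140,.1),'dish',atz(ct,380/3.5+230,483/3.5+140,.03))
E
```

```text
[ 0.58225093 -0.08459507 -0.25264071  0.45097556] 4.858452387505082
[[-0.1 -0.3 -0.7 -2.3]
 [-0.4 -0.5 -0.7 -1.7]
 [-0.2 -0.2 -0.4 -0.6]
 [-0.   0.6 -0.  -0.5]
 [-0.1  0.2  0.5 -0.1]
 [ 0.   0.3  0.8  0. ]
 [-0.1  0.4  0.3 -0.1]
 [-0.2  0.5 -0.3 -0. ]
 [-0.3  0.6 -0.3 -0. ]]
[0.55365784 0.01780265 0.13596352] [0.53456474 0.02273167 0.068     ]
[ 0.5421596  -0.02673711  0.13596352] [ 0.5230665 -0.0218081  0.068    ]
[ 0.53066136 -0.07127687  0.13596352] [ 0.51156826 -0.06634786  0.068     ]
[ 0.51916312 -0.11581664  0.13596352] [ 0.50007003 -0.11088762  0.068     ]
[ 0.50766488 -0.1603564   0.13596352] [ 0.48857179 -0.15542739  0.068     ]
[ 0.55871243 -0.07851844  0.10860119] 1.0
sauce cap top z=.1 [0.47311058 0.00674039 0.1       ] dish [ 0.41734778 -0.13291506  0.03      ]
```

```bash
cat > go.py <<'E'
from h import *
from scipy.spatial.transform import Rotation as R
import sys
# go.py x y z yaw : remaining move in tool axes (mm), turn
t=np.array(list(map(float,sys.argv[1:4]))); yaw=float(sys.argv[4]) if len(sys.argv)>4 else -1.823
s=robot.observe(); Rt=R.from_euler('xyz',s['tool_rot'])
Rg=R.from_euler('xyz',[np.pi,0,yaw])
print('t',s['time'],'pos',np.round(s['tool_pos'],4),'rot',np.round(s['tool_rot'],3),'F',np.round(s['contact_force'],2),'open',s['opening'])
d=t-s['tool_pos']
print('now-axes mm',np.round(Rt.inv().apply(d)*1e3,1),'goal-axes mm',np.round(Rg.inv().apply(d)*1e3,1),'turn',np.round((Rt.inv()*Rg).as_rotvec(),3))
E
python3 go.py .5587 -.0785 .22; python3 -c "
from cell import robot;print(robot.grasp_offset)"
```

```text
t 1.0 pos [ 0.1515 -0.5027  0.2267] rot [ 3.142 -0.    -1.278] F [-0.74  0.4  -0.56] open 0.09166970537999698
now-axes mm [-288.6 -512.3    6.7] goal-axes mm [-512.3 -288.4    6.7] turn [ 0.    -0.     0.545]
0.0188
```

move_arm(
  increments=[
    [0,-29,-51,0,0,0,0],
    [0,-29,-51,0,0,0,0],
    [0,-29,-51,0,0,0,0],
    [0,-29,-51,0,0,0,0],
    [0,-29,-51,0,0,0,0],
    [0,-29,-51,0,0,0,0],
    [0,-29,-51,0,0,0,0],
    [0,-29,-51,0,0,0,0],
    [0,-29,-51,0,0,0,0],
    [0,0,0,0,0,0,0.18],
    [0,0,0,0,0,0,0.18],
    [0,0,0,0,0,0,0.18],
  ],
  newtons=30,
)

```text
time: 2.5
tool_pos: [0.5286, -0.1087, 0.2266]
tool_rot: [-3.137, -0.003, -1.835]
contact_force: [-0.2, 0.1, -0.8]
opening: 0.0002
```

```bash
python3 go.py .5587 -.0785 .14
```

```text
t 2.5 pos [ 0.5286 -0.1087  0.2266] rot [-3.137e+00 -3.000e-03 -1.835e+00] F [-0.15  0.1  -0.75] open 0.00020798830634720752
now-axes mm [-37.3 -20.8  86.6] goal-axes mm [-36.8 -21.6  86.6] turn [-0.005 -0.003 -0.012]
```

move_arm(
  increments=[
    [0,-37,-21,20,0,0,-0.012],
    [0,0,0,0,0,0,0],
  ],
)

```text
time: 2.75
tool_pos: [0.5595, -0.0782, 0.2063]
tool_rot: [-3.136, -0.003, -1.825]
contact_force: [-0.4, 0.0, -0.3]
opening: 0.0002
```

```bash
python3 - <<'E'
from fit import *
c=snap('wrist','w1.png')
p=[0.58225,-0.0846,-0.25264,0.451]
im=c['img'][:,:,::-1].copy()
for i in range(5):
    u=proj(c,lidpt(p,-.073,.092-.046*i,.0465)); print(np.round(u)); cv2.circle(im,(int(u[0]),int(u[1])),2,(0,0,255),-1)
for x,y in ((.085,.125),(.085,-.125),(-.085,.125),(-.085,-.125)):
    u=proj(c,lidpt(p,x,y,.046)); cv2.circle(im,(int(u[0]),int(u[1])),2,(0,255,0),-1)
cv2.imwrite('pics/w1o.png',im)
E
python3 go.py .5587 -.0785 .14
```

```text
[159. 261.]
[218. 261.]
[277. 261.]
[335. 260.]
[394. 260.]
t 2.8 pos [ 0.5592 -0.0793  0.2074] rot [-3.135 -0.004 -1.826] F [-0.08  0.1   1.19] open 0.0006357365154646562
now-axes mm [-0.9  1.2 67.4] goal-axes mm [-0.7  0.7 67.4] turn [-0.007 -0.004 -0.003]
```

View pics/w1o.png

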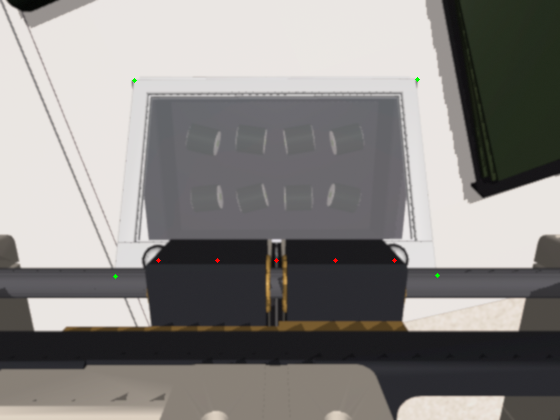

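move_arm(
  increments=[
    [0,-0.7,0.7,40,-0.007,-0.004,0],
    [0,0,0,40,0,0,0],
    [0,0,0,6,0,0,0],
    [0,0,1.5,5,0,0,0],
    [0,0,1.5,5,0,0,0],
    [0,0,1.5,5,0,0,0],
    [0,0,1,5,0,0,0],
  ],
)

```text
time: 3.68
tool_pos: [0.5564, -0.081, 0.1065]
tool_rot: [-3.128, -0.001, -1.828]
contact_force: [-0.2, -0.2, 1.6]
opening: 0.0005
```

```bash
python3 - <<'E'
from fit import *
for a in (.45,.35,.25,.15,.05,0): print(a,lidpt([0.58225,-0.0846,-0.25264,a],-.035,0,.041))
E
python3 go.py .5492 -.076 .057
```

```text
0.45 [ 0.55866469 -0.07851131  0.10849452]
0.35 [ 0.55440933 -0.07741277  0.09732962]
0.25 [ 0.55125448 -0.07659832  0.08578174]
0.15 [ 0.54923166 -0.07607612  0.07396626]
0.05 [ 0.54836107 -0.07585137  0.06200125]
0 [ 0.54836104 -0.07585136  0.056     ]
t 3.675 pos [ 0.5564 -0.081   0.1065] rot [-3.128e+00 -1.000e-03 -1.828e+00] F [-0.22 -0.18  1.59] open 0.00048565928982728955
now-axes mm [-3.1  8.9 49.4] goal-axes mm [-3.1  8.2 49.5] turn [-0.013 -0.001 -0.005]
```

move_arm(
  increments=[
    [0,0,1.5,5,-0.005,0,0],
    [0,0,1.5,5,-0.005,0,0],
    [0,0,1.2,5,-0.004,0,0],
    [0,0,1,5,0,0,0],
    [0,0,0.8,5,0,0,0],
    [0,0,0.5,5,0,0,0],
    [0,0,0.3,5,0,0,0],
    [0,0,0,5,0,0,0],
  ],
)

```text
time: 4.68
tool_pos: [0.5491, -0.0791, 0.0637]
tool_rot: [3.139, -0.001, -1.827]
contact_force: [-1.4, 0.8, 1.3]
opening: 0.0005
```

```bash
python3 go.py .5484 -.076 .056
```

```text
t 4.675 pos [ 0.5491 -0.0791  0.0637] rot [ 3.139e+00 -1.000e-03 -1.827e+00] F [-1.37  0.78  1.29] open 0.0005247652795489138
now-axes mm [-2.8  1.5  7.7] goal-axes mm [-2.8  1.5  7.7] turn [ 0.002 -0.001 -0.004]
```

move_arm(
  increments=[
    [0,0,0,3,0,0,0],
    [0,0,0,3,0,0,0],
    [0,0,0,1.5,0,0,0],
    [0,0,0,1,0,0,0],
  ],
)

```text
time: 5.18
tool_pos: [0.5491, -0.0791, 0.056]
tool_rot: [3.14, -0.001, -1.827]
contact_force: [-5.5, 0.3, 12.5]
opening: 0.0003
```

move_arm(
  increments=[
    [0,0,0,-15,0,0,0],
    [0,0,0,-40,0,0,0],
    [0,0,-50,-40,0,0,0],
    [0,0,0,0,0,0,0],
  ],
)

```text
time: 5.68
tool_pos: [0.5985, -0.0918, 0.1555]
tool_rot: [3.141, -0.001, -1.827]
contact_force: [-1.2, -0.4, -0.4]
opening: 0.0005
```

Run:
```python
from fit import *
for n in('top','side','wrist'):
    c=snap(n,n+'2.png'); im=c['img'][:,:,::-1].copy()
    p=[0.58225,-0.0846,-0.25264,0]
    z={'top':(230,140,170,170),'side':(220,120,200,160),'wrist':(0,0,560,420)}[n]; k=1 if n=='wrist' else 3.5
    im=cv2.resize(im[z[1]:z[1]+z[3],z[0]:z[0]+z[2]],None,fx=k,fy=k,interpolation=cv2.INTER_CUBIC)
    P=[lidpt(p,-.073,.092-.046*i,.0465) for i in range(5)]+[lidpt(p,x,y,.046) for x in(.085,-.085) for y in (.125,-.125)]
    for w in P:
        u=proj(c,w); cv2.circle(im,(int((u[0]-z[0])*k),int((u[1]-z[1])*k)),2,(0,0,255),-1)
    cv2.imwrite('pics/'+n+'2o.png',im)
print(robot.observe()['contact_force'],robot.observe()['tool_pos'])
```

```text
[ 0.15662035  0.07992274 -0.30717615] [ 0.59256935 -0.08995173  0.15023386]
```

View pics/top2o.png

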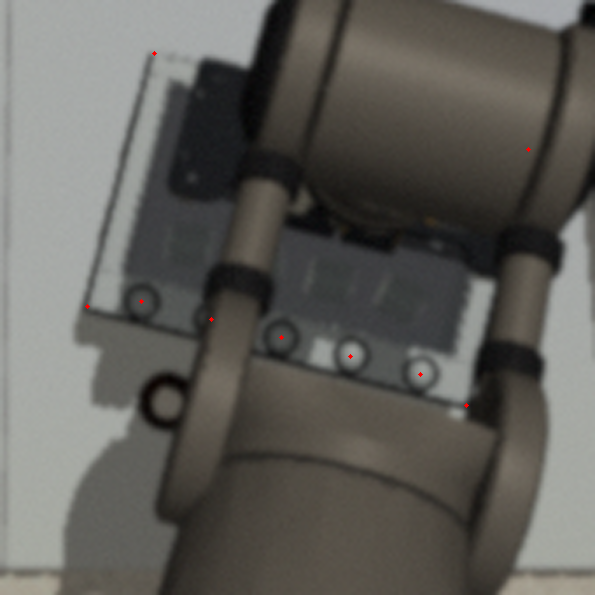

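View pics/side2o.png

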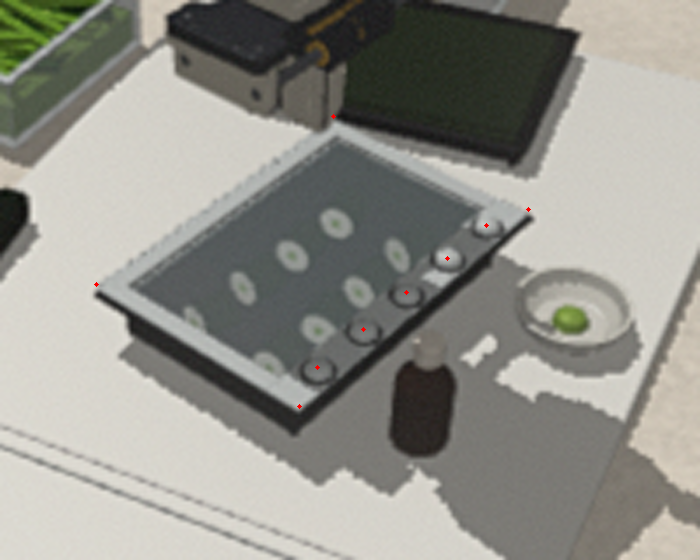

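View pics/wrist2o.png

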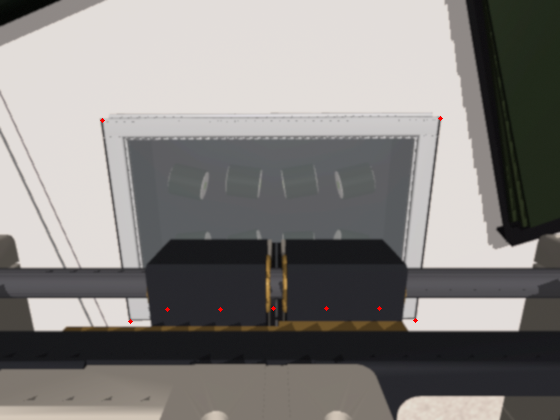

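```bash
python3 go.py .5346 .0227 .078
```

```text
t 5.825 pos [ 0.5926 -0.09    0.1502] rot [ 3.128e+00 -1.000e-03 -1.827e+00] F [ 0.16  0.08 -0.31] open 1.6221110308700724e-05
now-axes mm [-94.4  83.6  73.3] goal-axes mm [-94.6  84.2  72.2] turn [ 0.014 -0.001 -0.004]
```

move_arm(
  increments=[
    [0,-31.5,28,5,0.014,0,-0.004],
    [0,-31.5,28,15,0,0,0],
    [0,-31.5,28,20,0,0,0],
    [0,0,0,20,0,0,0],
    [0,0,0,0,0,0,0],
  ],
)

```text
time: 6.45
tool_pos: [0.5247, 0.0267, 0.0841]
tool_rot: [3.129, -0.003, -1.823]
contact_force: [-0.3, -0.3, 0.8]
opening: 0.0004
```

```bash
python3 go.py .5346 .0227 .068
```

```text
t 6.45 pos [0.5247 0.0267 0.0841] rot [ 3.129e+00 -3.000e-03 -1.823e+00] F [-0.32 -0.3   0.84] open 0.00036297303359339114
now-axes mm [  1.4 -10.8  15.9] goal-axes mm [  1.4 -10.6  16.1] turn [ 0.013 -0.003 -0.   ]
```

move_arm(
  increments=[
    [0,1.4,-10.6,5,0.013,-0.003,0],
    [0,0,0,2,0,0,0],
    [0,0,0,0,0,0,0],
  ],
)

```text
time: 6.82
tool_pos: [0.5357, 0.0214, 0.0773]
tool_rot: [-3.139, 0.001, -1.825]
contact_force: [-0.5, 0.2, 0.3]
opening: 0.0004
```

```bash
python3 go.py .5346 .0227 .068
```

```text
t 6.825 pos [0.5357 0.0214 0.0773] rot [-3.139e+00  1.000e-03 -1.825e+00] F [-0.49  0.18  0.34] open 0.00036840749143338206
now-axes mm [-1.   1.4  9.3] goal-axes mm [-1.   1.4  9.3] turn [-0.002  0.001 -0.002]
```

move_arm(
  increments=[
    [0,-1,1.4,4,0,0,0],
    [0,0,0,4,0,0,0],
    [0,0,0,2,0,0,0],
    [0,0,0,2,0,0,0],
    [0,0,0,1,0,0,0],
  ],
)

```text
time: 7.45
tool_pos: [0.535, 0.0224, 0.0645]
tool_rot: [-3.138, 0.001, -1.825]
contact_force: [-1.0, 0.5, 2.9]
opening: 0.0002
```

move_arm(
  increments=[
    [0,0,0,1,0,0,0],
    [0,0,0,1,0,0,0],
  ],
)

```text
time: 7.7
tool_pos: [0.5351, 0.0224, 0.0627]
tool_rot: [-3.138, 0.001, -1.825]
contact_force: [-1.5, 0.7, 7.4]
opening: 0.0007
```

move_arm(
  increments=[
    [0,0,0,1.2,0,0,0],
    [0,0,0,0.5,0,0,0],
  ],
)

```text
time: 7.95
tool_pos: [0.5351, 0.0224, 0.0626]
tool_rot: [-3.137, 0.001, -1.825]
contact_force: [-3.2, -0.4, 9.2]
opening: 0.0004
```

move_arm(
  increments=[
    [0,0,0,-12,0,0,0],
    [0,23,0,0,0,0,0],
    [0,23,0,0,0,0,0],
    [0,0,0,0,0,0,0],
  ],
)

```text
time: 8.45
tool_pos: [0.5243, -0.0228, 0.0762]
tool_rot: [-3.134, 0.001, -1.824]
contact_force: [-0.1, 0.4, -0.1]
opening: 0.0004
```

```bash
python3 go.py .5231 -.0218 .063
```

```text
t 8.45 pos [ 0.5243 -0.0228  0.0762] rot [-3.134e+00  1.000e-03 -1.824e+00] F [-0.09  0.37 -0.05] open 0.00039276711905913796
now-axes mm [-0.6  1.5 13.2] goal-axes mm [-0.6  1.4 13.2] turn [-0.007  0.001 -0.001]
```

move_arm(
  increments=[
    [0,-0.6,1.4,4,-0.007,0,0],
    [0,0,0,3,0,0,0],
    [0,0,0,2,0,0,0],
    [0,0,0,2,0,0,0],
    [0,0,0,1,0,0,0],
    [0,0,0,1,0,0,0],
    [0,0,0,1,0,0,0],
    [0,0,0,1,0,0,0],
  ],
)

```text
time: 9.45
tool_pos: [0.5238, -0.0205, 0.0625]
tool_rot: [-3.14, 0.001, -1.822]
contact_force: [-4.8, -0.7, 14.2]
opening: 0.0005
```

move_arm(
  increments=[
    [0,0,0,-12,0,0,0],
    [0,23,0,0,0,0,0],
    [0,23,0,0,0,0,0],
    [0,0,0,0,0,0,0],
  ],
)

```text
time: 9.95
tool_pos: [0.513, -0.065, 0.0759]
tool_rot: [-3.138, 0.003, -1.822]
contact_force: [-0.5, 0.6, 0.0]
opening: 0.0002
```

```bash
python3 go.py .5116 -.0663 .063
```

```text
t 9.95 pos [ 0.513  -0.065   0.0759] rot [-3.138e+00  3.000e-03 -1.822e+00] F [-0.5   0.57  0.03] open 0.0002091428642566289
now-axes mm [ 1.7  1.1 12.9] goal-axes mm [ 1.6  1.  12.9] turn [-0.003  0.003  0.001]
```

move_arm(
  increments=[
    [0,1.6,1,4,-0.003,0.003,0],
    [0,0,0,3,0,0,0],
    [0,0,0,2,0,0,0],
    [0,0,0,2,0,0,0],
    [0,0,0,1,0,0,0],
    [0,0,0,1,0,0,0],
    [0,0,0,1,0,0,0],
  ],
)

```text
time: 10.82
tool_pos: [0.5122, -0.0648, 0.0625]
tool_rot: [-3.141, -0.001, -1.82]
contact_force: [-4.6, -0.8, 14.2]
opening: 0.0009
```

move_arm(
  increments=[
    [0,0,0,-12,0,0,0],
    [0,23,0,0,0,0,0],
    [0,23,0,0,0,0,0],
    [0,0,0,0,0,0,0],
  ],
)

```text
time: 11.32
tool_pos: [0.5014, -0.1094, 0.076]
tool_rot: [-3.139, 0.0, -1.819]
contact_force: [0.9, 1.0, -0.2]
opening: 0.0001
```

```bash
python3 go.py .5001 -.1109 .063
```

```text
t 11.325 pos [ 0.5014 -0.1094  0.076 ] rot [-3.139  0.    -1.819] F [ 0.91  1.04 -0.18] open 0.00011990591917261255
now-axes mm [ 1.8  0.9 13. ] goal-axes mm [ 1.8  0.9 13. ] turn [-0.003  0.     0.004]
```

move_arm(
  increments=[
    [0,1.8,0.9,4,-0.003,0,0.004],
    [0,0,0,3,0,0,0],
    [0,0,0,2,0,0,0],
    [0,0,0,2,0,0,0],
    [0,0,0,1,0,0,0],
    [0,0,0,1,0,0,0],
    [0,0,0,1,0,0,0],
  ],
)

```text
time: 12.2
tool_pos: [0.5006, -0.1097, 0.0625]
tool_rot: [-3.141, -0.0, -1.822]
contact_force: [-3.5, -0.4, 13.3]
opening: 0.0005
```

move_arm(
  increments=[
    [0,0,0,-12,0,0,0],
    [0,23,0,0,0,0,0],
    [0,23,0,0,0,0,0],
    [0,0,0,0,0,0,0],
  ],
)

```text
time: 12.7
tool_pos: [0.4898, -0.1542, 0.0759]
tool_rot: [-3.14, 0.001, -1.821]
contact_force: [0.4, -0.2, -0.2]
opening: 0.0006
```

```bash
python3 go.py .4886 -.1554 .063
```

```text
t 12.7 pos [ 0.4898 -0.1542  0.0759] rot [-3.140e+00  1.000e-03 -1.821e+00] F [ 0.42 -0.21 -0.25] open 0.0006472964882544355
now-axes mm [ 1.5  0.9 12.9] goal-axes mm [ 1.5  0.8 12.9] turn [-0.002  0.001  0.002]
```

move_arm(
  increments=[
    [0,1.5,0.9,4,-0.002,0,0.002],
    [0,0,0,3,0,0,0],
    [0,0,0,2,0,0,0],
    [0,0,0,2,0,0,0],
    [0,0,0,1,0,0,0],
    [0,0,0,1,0,0,0],
    [0,0,0,1,0,0,0],
  ],
)

```text
time: 13.58
tool_pos: [0.489, -0.1539, 0.0624]
tool_rot: [-3.141, 0.001, -1.821]
contact_force: [-4.1, -0.2, 13.1]
opening: 0.0003
```

move_arm(
  increments=[
    [0,0,0,-20,0,0,0],
    [0,0,0,-50,0,0,0],
    [0,30,30,-50,0,0,0],
    [0,50,30,-20,0,0,0],
    [0,50,30,0,0,0,0],
    [0,50,30,0,0,0,0],
    [0,0,0,0,0,0,0],
  ],
)

```text
time: 14.45
tool_pos: [0.3266, -0.3009, 0.2036]
tool_rot: [-3.14, 0.001, -1.82]
contact_force: [0.2, -0.4, 0.2]
opening: 0.0001
```

Run:
```python
from fit import *
for n in('top','side','wrist'):
    c=snap(n,n+'3.png'); im=c['img'][:,:,::-1].copy()
    z={'top':(230,140,170,170),'side':(220,120,200,160),'wrist':(0,0,560,420)}[n]; k=1 if n=='wrist' else 3.5
    im=cv2.resize(im[z[1]:z[1]+z[3],z[0]:z[0]+z[2]],None,fx=k,fy=k,interpolation=cv2.INTER_CUBIC)
    cv2.imwrite('pics/'+n+'3o.png',im)
print(robot.observe()['contact_force'],robot.observe()['tool_pos'])
```

```text
[-0.24042376  0.74219287  0.09249362] [ 0.32909706 -0.29815776  0.20341021]
```

View pics/top3o.png

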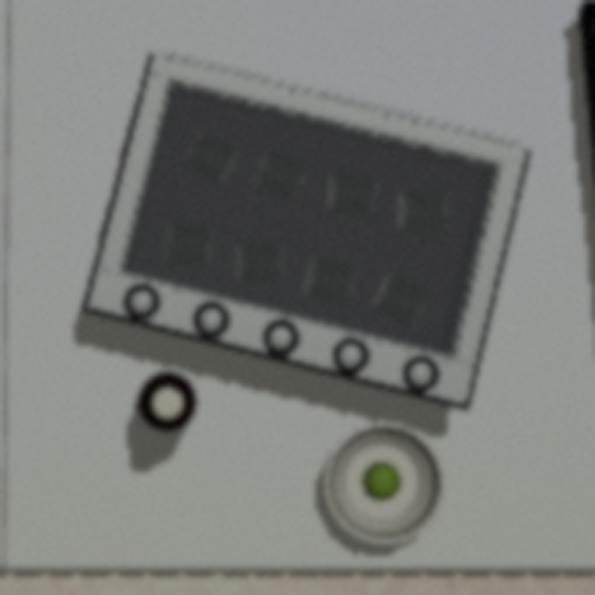

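View pics/side3o.png

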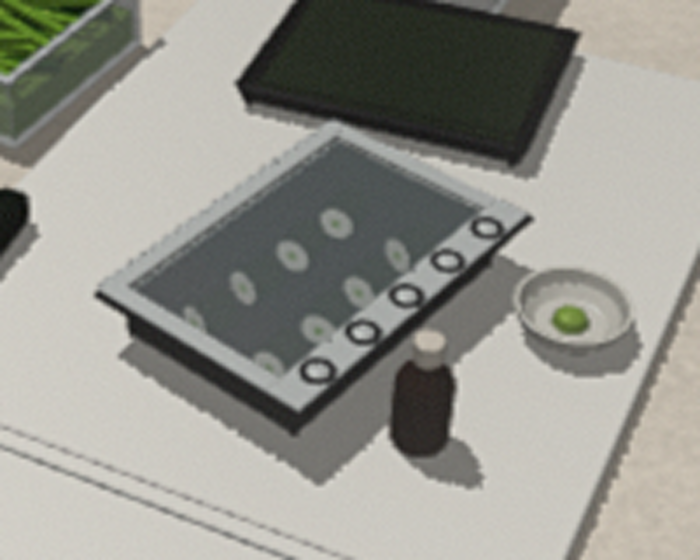

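View pics/wrist3o.png

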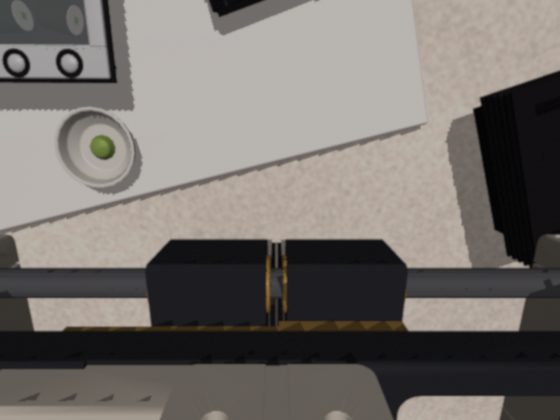

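All five snaps show as closed dark rings (side zoom at (318,371) to (487,228)). The lid is flat, and the tray, sauce and dish have not moved.

```bash
python3 -c "
from cell import robot
print(robot.hand_in(), robot.observe()['time'])"
```

```text
the job is handed in; nothing more can be done
the job is handed in; nothing more can be done
```

The lid is folded flat and all five snaps are pressed in. I handed the job in about 15 s into the 48 s allowed.

- **Folding:** I closed the fingers and pushed the lid down through its window, following its arc, at about 1–2 N. The highest reading was 12.5 N, once the lid was flat.
- **Snaps:** I pressed 1 to 5 in order, from left to right. Each stopped at about 62.5 mm above the work surface, against an expected 63 mm when fully in. The readings at the stop were 9 N on snap 1 and 13–14 N on the others.
- **Final check:** The top and side pictures show the lid flat and the five snaps equally low. The tray, sauce bottle and dish are in the same places as in the first pictures. I did not measure the knife, chopsticks, roll or nori tray again, but the arm stayed well clear of them.
- **Doubts:** No check disagreed. Snap 1's press force was lower than the others, but its stop height and its look in the pictures match theirs.

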